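# Press the compass-mount bush home in its sloping plinth

### The arm

A 6-joint arm with a two-finger parallel gripper is mounted at the origin on the work surface. World frame = base frame: x ahead of the robot, y to its left, z up, the work surface at z = 0. Lengths are in m, angles in rad, forces in N, time in s.
With the tool pointing down it reaches from about 0.3 to 0.85 m from the base axis. Payload 4.2 kg.
Tool frame: the origin (TCP) lies midway between the tips of the shut fingers; the grasp point (between the pads) lies 19 mm behind it (manip.grasp_offset is the distance from the TCP to the grasp point, in m); x points along the fingers, y is the direction in which the jaws open and shut, and the axes are right-handed (so a half turn about x gives the same grasp; the last joint's range is limited). The gripper opens to 91 mm and grips with 3 to 60 N. Pads are 32 mm wide; open, the fingers measure 118 mm over their backs; the gripper's body (76 mm by 178 mm) begins 60 mm behind the grasp point.
Start: joints at [-1.224, 0.32, 1.565, -0, 1.257, -0.02], TCP at [0.206, -0.537, 0.214] pointing down, gripper open.
Joint ranges: [-3.11, 3.11], [-0.84, 2.01], [0.21, 2.61], [-1.34, 4.49], [0.05, 2.63], [-2.56, 2.56]. Speed limits (rad/s): [2.57, 2.57, 3.14, 3.14, 3.14, 3.14].

### API

Orientations are given as a 3x3 rotation matrix whose columns are the frame's x, y, z axes.
In Python, from cell import manip gives the robot as it stands. The module is installed in compiled form; this text tells all that it offers.
- The arm moves only by the shell command python3 -m handwheel 'ROWS'. ROWS is a JSON object of lists of equal length, an entry for each row: "slide": the shift along the tool's x, y, z in m, a list of three; "twist": the turn, a rotation vector about the tool's x, y, z in units of 5 degrees (1.0 is 5 degrees), a list of three; "hand": the opening, from 0 (shut) to 1 (fully open). In form: {"slide": [[x, y, z], ...], "twist": [[ax, ay, az], ...], "hand": [hand, ...]}. A call has exactly 10 rows; each row is the pose to reach, as a shift and turn from the pose measured when the call began, along the tool's axes at that moment; what a row does not reach only later rows make up. A row lasts 1/12 s, in which the tool goes at most 41.7 mm and 7.16 degrees, less where a joint would pass 70% of its speed; a pose out of reach is approached as far as the arm can. A call with a gripper value outside its range is refused whole. The fingers move at their own pace and stop on an object; the grip force is fixed at half the most. Time passes only in rows, so rows that repeat a pose let the fingers close, or fill a call up. It gives the time, the measured TCP pose, the force and the opening at its end, in the units of the state.
- manip.state(): the state, without advancing time (a new reading comes with each control period).
- manip.capture(name): name is "side" or "top" or "wrist"; returns the picture (400x640x3 uint8, red, green, blue); there is no depth.
- manip.get_calibration(name): a dict with "mtx" (3x3 intrinsics, pixels), "k1" (the pictures are not rectified: a ray, as slopes to the right and down, at radius r is drawn at 1 + k1 r^2 times it, then the intrinsics apply), "R" (3x3) and "t" (3): a world point X has camera coordinates R X + t. Camera axes: x right, y down, z forward; pixel columns grow to the right and rows downward; lengths in m; the calibration is good to about 2 mm. A picture is of the moment at which its call begins: read the wrist's pose just before it. get_calibration takes no time and is no camera call; for the wrist camera it gives the pose at the moment of the call.
- manip.close_job(): hands the job in, once; it reports no verdict.
Trained networks look in the newest picture that a camera, given by its name, has taken for a name from the list of things; names that differ only in an ending like _2 or _b are one class to them, and where a whole thing is asked for, a point or a joint stands for the part that bears it (a point fixed in the world has none). Each returns a list of dicts, best first, with "p" (0 to 1); they miss things now and then, are a little off and sometimes report something else, mostly with a low value. They report only what shows in the picture. A call takes as long as a camera call. They do not tell look-alikes from the thing itself.
- manip.recognise(camera, label): "box" ([left, top, right, bottom] as shares, 0 to 1, of the picture: columns of its width, rows of its height, round what is visible of it).
- manip.silhouettes(camera, label): "mask" (400x640 bool, what is visible of it) and "box" ([left, top, right, bottom] as shares, 0 to 1, of the picture: columns of its width, rows of its height, round what is visible of it).
- manip.pinpoint(camera, label): "point" ([column, row] as shares, 0 to 1, of the picture: columns of its width, rows of its height: a listed point, or the origin of a listed thing).
The state is a dict: "time_s": time; "joint_positions": joint angles; "joint_velocities": joint speeds; "joint_efforts": joint torques, N m; "tool_pos": TCP position; "orientation": TCP orientation; "ft_force": force on the tool from outside, world axes, zero at the start; "moment": the same for the moment, N m; "finger_gap": opening from 0.0 (shut) to 1.0 (fully open).
Only numpy, scipy, OpenCV 4.12 (cv2) and the standard library are available. Lean on these libraries where they do the work, as an engineer would, in place of code of your own. Each camera call takes 0.05 s, during which the arm holds its last target.

### The job

The brass bush in the sloping oak plinth still stands too far out of its bore. Pick up the aluminium press drift from the cork mat, press the bush squarely along its bore with the drift's foot until you feel it come up hard on the hidden shoulder, and stop there without forcing it; then stand the drift upright back on the cork mat and let go. Touch the bush and plinth with nothing but the drift, and leave the compass and the parallel rule where they are.

Things in the scene. Friction and masses are not known exactly. Their poses are not given: they have to be found in the camera images.
- plinth: Fixed dark oak wedge on a 160 x 160 x 12 mm base board. Origin: centre of the underside, on the table. Its 140 x 140 mm sloping face looks to its own -x and up, and is turned away from the robot, within 20 degrees. The face normal, also the bore axis, leans 30 degrees from vertical: (-0.5, 0, 0.866) in the plinth's frame. The bore (61 mm) opens mid-face, 115 mm straight above the origin.
- bush_rim (a point): Centre of the outer rim of the brass bush, a plain open tube, outside diameter 60 mm, inside 40 mm, 80 mm long. z axis points outwards along the bore axis; the bush is pressed along -z. At the start the rim stands 28 to 50 mm proud of the plinth's face; when home it is still 8 to 20 mm proud: the depth of the shoulder differs each time and cannot be seen.
- bush (a joint): Slide of the bush along its bore towards the shoulder, m: 0 is 30 mm short of the shoulder, 0.030 is against the shoulder; starts between 0 and 0.010. It is a press fit: about 10 N moves it steadily and it stays where it is left; at the shoulder the force rises steeply. More than 50 N on it is overloading.
- drift: Loose aluminium press drift, 95 mm tall, about 0.32 kg, round. Origin: centre of its flat foot's underside, z up the stem. Foot: disc 66 mm diameter, 16 mm thick; stem: 29 mm diameter from 16 to 95 mm above the foot's underside (grip here, best with the pads around 70 mm). It starts upright on the cork mat.
- mat: Fixed round cork mat, 140 mm diameter, 4 mm thick. Origin: centre of its underside, on the table.
- compass: Bystander: steel hand bearing compass, 72 mm diameter, 42 mm high, with a short black grip along its -x. Origin: underside.
- rule: Bystander: brass parallel rule, 200 x 60 x 11 mm, lying along its x. Origin: centre of the underside.
There are look-alikes about, which are no part of the job. Of the things shaped like the plinth, the dark wooden one is meant.

How it is judged:
On the way, in this order (a step that is already met when the one before it is completed fails the run):
1. the drift is lifted off the mat (z of drift in the frame of mat above 0.03 m), for 0.1 s.
2. the drift presses the bush against its shoulder (value of joint bush above 0.0285 m and contact force between drift and plinth above 3 N), for 0.05 s.
At the end, for the whole second after the job is handed in: The bush is within 1.5 mm of its shoulder; the drift stands upright (within 6 degrees) on the cork mat, its centre within 45 mm of the mat's centre, at rest and released (value of joint bush above 0.0285 m and horizontal distance between drift and mat below 0.045 m and z of drift in the frame of mat below 0.008 m and angle between drift's own z axis and vertical below 0.1 rad and linear speed of drift below 0.02 m/s and contact force between the fingers and drift below 0.1 N); the robot touches nothing.
It fails at once if the bush or plinth is loaded with more than 50 N (contact force between plinth and anything else above 50 N).
It fails at once if the drift presses more than 15 degrees out of line with the bore (contact force between drift and plinth above 4 N and angle between the z axis of drift and the z axis of bush_rim, either way round above 0.26 rad).
It fails at once if the fingers or arm push on the bush or plinth (contact force between any of the fingers, the arm and plinth above 2 N).
It fails at once if a bystander is moved more than 30 mm (distance of any of compass, rule from where it was at the start of the episode above 0.03 m).
It also fails if it takes over 58 s, if anything falls off the work surface, if the arm or the gripper's body presses on something with over 40 N, if the wrist force passes 120 N, or if a joint passes its speed limit or range.

## Working session

There is one attempt and no reset: what is moved stays moved. The work goes in short steps, Python scripts to look and compute and a shell command to move; the robot and the scene stay as the last step left them, time stands still between calls to the robot, and variables do not carry over. Pictures are saved under pics/ and viewed, and the job is handed in when it is done.

```bash
mkdir -p pics; ls; python3 - <<'E'
from cell import manip
import cv2,numpy as np
s=manip.state();print({k:np.round(v,3).tolist() for k,v in s.items()}, manip.grasp_offset)
for c in ["side","top","wrist"]:
    im=manip.capture(c);cv2.imwrite(f"pics/{c}0.png",im[:,:,::-1])
    k=manip.get_calibration(c);print(c,np.round(k["mtx"],1).tolist(),k["k1"],np.round(k["R"],3).tolist(),np.round(k["t"],3).tolist())
E
```

```text
pics
{'time_s': 0.0, 'joint_positions': [-1.224, 0.32, 1.566, -0.0, 1.257, -0.02], 'joint_velocities': [0.0, -0.001, 0.001, 0.001, -0.0, -0.001], 'joint_efforts': [0.002, -41.246, -23.197, 0.073, 0.046, -0.0], 'tool_pos': [0.206, -0.536, 0.213], 'orientation': [[-0.001, 0.359, -0.933], [0.002, -0.933, -0.359], [-1.0, -0.002, 0.0]], 'ft_force': [0.43, 0.373, 0.116], 'moment': [-0.003, 0.031, -0.007], 'finger_gap': 1.0} 0.0188
side [[509.8, 0.0, 315.7], [0.0, 509.8, 203.3], [0.0, 0.0, 1.0]] -0.079690788383126 [[-0.526, 0.851, -0.006], [0.591, 0.36, -0.722], [-0.612, -0.383, -0.692]] [0.371, -0.184, 1.778]
top [[495.4, 0.0, 308.6], [0.0, 495.4, 197.8], [0.0, 0.0, 1.0]] -0.1367925349662473 [[0.004, -1.0, 0.001], [-0.997, -0.004, -0.073], [0.073, -0.001, -0.997]] [-0.142, 0.527, 1.432]
wrist [[323.9, 0.0, 314.6], [0.0, 323.9, 193.9], [0.0, 0.0, 1.0]] -0.0028834371799636668 [[0.359, -0.933, -0.001], [-0.892, -0.344, 0.292], [-0.273, -0.104, -0.956]] [-0.575, -0.033, 0.393]
```

View pics/side0.png

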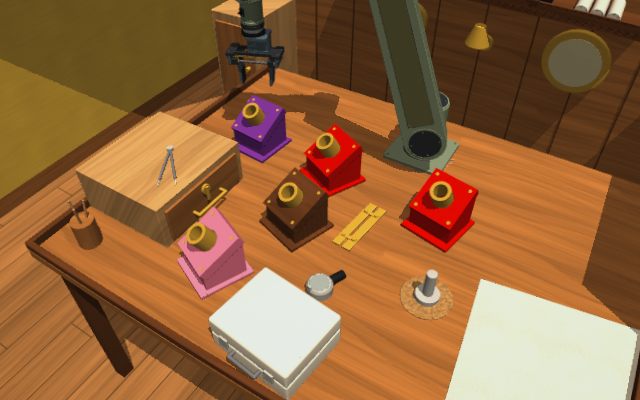

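View pics/top0.png

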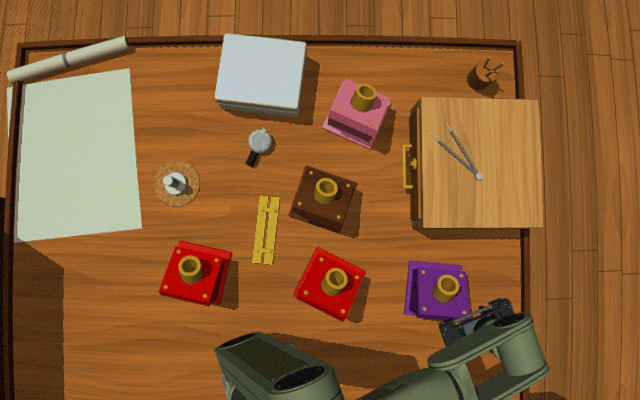

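View pics/wrist0.png

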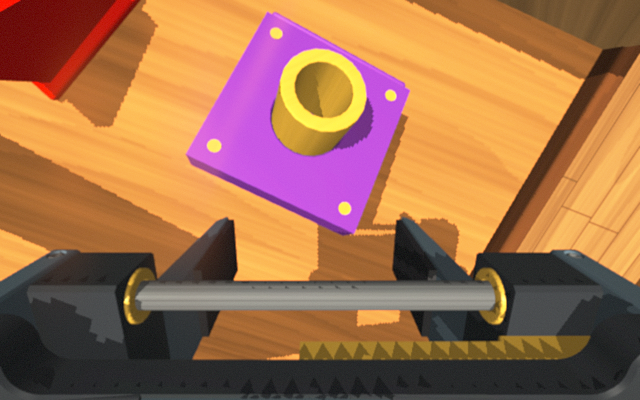

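The side view shows the dark plinth at about (298,208) and the drift on the mat at about (428,290). In the top view they are at (323,198) and (175,183), with the compass at (260,143) and the rule at (266,230).

```bash
cat > h.py <<'E'
from cell import manip
import cv2,numpy as np
def ray(c,uv,K=None):
    k=K or manip.get_calibration(c);M=np.array(k["mtx"]);R=np.array(k["R"]);t=np.array(k["t"])
    d=np.array([(uv[0]-M[0,2])/M[0,0],(uv[1]-M[1,2])/M[1,1]]);s=d.copy()
    for _ in range(30): s=d/(1+k["k1"]*(s@s))
    v=R.T@np.array([s[0],s[1],1]);return -R.T@t, v/np.linalg.norm(v)
def proj(c,X,K=None):
    k=K or manip.get_calibration(c);M=np.array(k["mtx"]);R=np.array(k["R"]);t=np.array(k["t"])
    p=np.atleast_2d(X)@R.T+t;s=p[:,:2]/p[:,2:];s=s*(1+k["k1"]*(s**2).sum(1,keepdims=True))
    return s*[M[0,0],M[1,1]]+M[:2,2]
def onz(c,uv,z,K=None):
    o,v=ray(c,uv,K);return o+v*(z-o[2])/v[2]
def tri(a,b):
    A=np.zeros((3,3));y=np.zeros(3)
    for o,v in (a,b):
        P=np.eye(3)-np.outer(v,v);A+=P;y+=P@o
    X=np.linalg.solve(A,y);return X,[float(np.linalg.norm(np.cross(X-o,v))) for o,v in (a,b)]
E
python3 - <<'E'
from h import *
for l in ["bush_rim","plinth","drift","mat","compass","rule"]:
    for c in ["top","side"]:
        r=manip.pinpoint(c,l)
        for d in r[:7]:
            uv=np.array(d["point"])*[640,400]
            print(l,c,round(d["p"],2),uv.round(1),"z0:",onz(c,uv,0).round(3))
E
```

```text
bush_rim top 0.94 [362.9  94. ] z0: [ 0.846 -0.303  0.   ]
bush_rim top 0.76 [450.1 285.3] z0: [ 0.269 -0.562  0.   ]
bush_rim top 0.69 [336.  279.3] z0: [ 0.288 -0.221  0.   ]
bush_rim top 0.62 [188.7 264.2] z0: [0.33  0.216 0.   ]
bush_rim top 0.57 [323.5 188.2] z0: [ 0.558 -0.184  0.   ]
bush_rim top 0.45 [177.9 182.6] z0: [0.573 0.253 0.   ]
bush_rim side 0.85 [288.3 192.4] z0: [ 0.422 -0.278  0.   ]
bush_rim side 0.7 [197.8 231. ] z0: [ 0.702 -0.414  0.   ]
bush_rim side 0.67 [324.2 140.9] z0: [ 0.128 -0.321  0.   ]
bush_rim side 0.57 [442.  190.8] z0: [0.159 0.138 0.   ]
plinth top 0.94 [330.1 277.8] z0: [ 0.293 -0.204  0.   ]
plinth top 0.81 [356.6 111.7] z0: [ 0.791 -0.284  0.   ]
plinth top 0.81 [201.3 271.5] z0: [ 0.309  0.178 -0.   ]
plinth top 0.67 [432.2 287.8] z0: [ 0.262 -0.508  0.   ]
plinth top 0.57 [320.5 197.6] z0: [ 0.53  -0.175  0.   ]
plinth side 0.97 [332.3 178.5] z0: [ 0.29  -0.193  0.   ]
plinth side 0.92 [296.9 222.5] z0: [ 0.519 -0.182  0.   ]
plinth side 0.86 [437.8 224.6] z0: [0.307 0.184 0.   ]
plinth side 0.8 [256.3 145.5] z0: [ 0.276 -0.513  0.   ]
plinth side 0.7 [210.5 266.2] z0: [ 0.786 -0.294  0.   ]
drift top 0.56 [177.6 180.7] z0: [0.579 0.254 0.   ]
drift top 0.22 [263.4 232.1] z0: [ 0.427 -0.006  0.   ]
drift side 0.78 [428.3 301.6] z0: [0.581 0.268 0.   ]
mat top 0.95 [177.1 183.4] z0: [0.571 0.256 0.   ]
mat top 0.31 [179.2 180.3] z0: [0.58  0.249 0.   ]
mat side 0.71 [422.7 298.1] z0: [0.579 0.251 0.   ]
compass top 0.72 [262.5 141.9] z0: [ 0.697 -0.001  0.   ]
compass side 0.88 [319.1 288.8] z0: [0.694 0.003 0.   ]
rule top 0.56 [264.7 233.9] z0: [ 0.421 -0.01   0.   ]
rule side 0.83 [362.8 225.3] z0: [ 0.427 -0.007  0.   ]
```

```bash
python3 - <<'E'
from h import *
t=cv2.imread("pics/top0.png")[150:250,270:370];s=cv2.imread("pics/side0.png")[160:260,250:350]
cv2.imwrite("pics/c1.png",np.hstack([cv2.resize(t,(400,400),interpolation=cv2.INTER_CUBIC),cv2.resize(s,(400,400),interpolation=cv2.INTER_CUBIC)]))
X,e=tri(ray("top",[323.5,188.2]),ray("side",[288.3,192.4]));print(X,e)
E
```

```text
[ 0.54644057 -0.18253772  0.14330109] [0.0036025439509481142, 0.0036025439509481992]
```

View pics/c1.png

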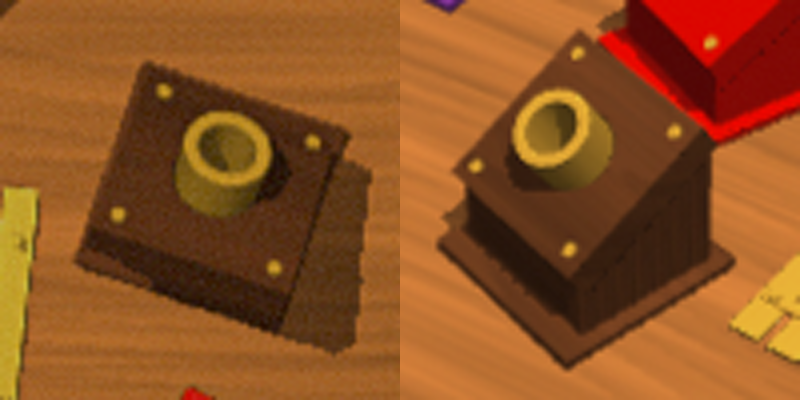

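```bash
cat > fit.py <<'E'
from h import *
from scipy.optimize import least_squares
cv=lambda p,o:(np.array(p)+.5)/4-.5+o
# order: low-?, by (a,b) signs: a along slope (0.866,0,.5), b along y
T=cv([[164,91],[313,143],[118,214],[274,268]],[270,150])
S=cv(np.array([[475,165],[569,250],[577,53],[674,131]])-[400,0],[250,160])
Tr=cv([[227,147]],[270,150]);Sr=cv([[151,128]],[250,160])
Sb=cv([[37,245],[168,367],[335,262]],[250,160])
def R_(yaw):
    c,s=np.cos(yaw),np.sin(yaw);return np.array([[c,-s,0],[s,c,0],[0,0,1]])
def model(q):
    x,y,yaw,d,p=q;a=np.array([.866,0,.5]);b=np.array([0,1.,0]);n=np.array([-.5,0,.866]);c=np.array([0,0,.115])
    # top: upper-left stud is +y side (image left = +y), low edge; plinth y = -world y approx -> sign -1
    st=[c-d*a-d*b,c-d*a+d*b,c+d*a-d*b,c+d*a+d*b]
    rim=c+p*n
    base=np.array([[-.08,.08,.012],[-.08,-.08,.012],[.08,-.08,.012]])
    R=R_(yaw);o=[x,y,0]
    return np.array(st)@R.T+o, rim@R.T+o, base@R.T+o
def res(q):
    st,r,b=model(q);
    return np.concatenate([(proj("top",st)-T).ravel(),(proj("side",st)-S).ravel(),(proj("top",r)-Tr).ravel(),(proj("side",r)-Sr).ravel(),(proj("side",b)-Sb).ravel()])
if __name__=="__main__":
    f=least_squares(res,[.525,-.178,np.pi-.4,.055,.035]);q=f.x
    print(q,np.degrees(q[2]),f.fun.round(1));print(model(q)[1])
    print("azimuth of face",np.degrees(q[2])-180,"radial",np.degrees(np.arctan2(q[1],q[0])))
E
python3 fit.py
```

```text
[ 0.53050865 -0.18051468  2.74746885  0.03472235  0.03773509] 157.41836945235661 [  5.4   7.6  -8.8   4.2   8.5  -4.1  -6.8  -7.7  23.6  11.7 -13.4 -23.3
  15.5  21.9 -22.7 -10.8   0.3   0.4   0.3  -0.7  -0.9  -2.9  -4.3  -0.7
  -0.7   1.3]
[ 0.54792968 -0.1877598   0.14767859]
azimuth of face -22.581630547643385 radial -18.791753968286773
```

```bash
sed -i 's/\[\[475,165\],\[569,250\],\[577,53\],\[674,131\]\]/[[569,250],[475,165],[674,131],[577,53]]/' fit.py; python3 fit.py
python3 - <<'E'
from h import *
t=cv2.imread("pics/top0.png")[130:230,125:225];s=cv2.imread("pics/side0.png")[250:350,375:475]
cv2.imwrite("pics/c2.png",np.hstack([cv2.resize(t,(400,400),interpolation=cv2.INTER_CUBIC),cv2.resize(s,(400,400),interpolation=cv2.INTER_CUBIC)]))
E
```

```text
[ 0.53131139 -0.180997    2.82444177  0.05495647  0.03761338] 161.82859305385975 [-0.5  0.1 -0.5 -0.5 -0.1  0.3 -0.2 -0.2  0.7  0.   0.7  0.4  0.7  0.
  0.4 -0.  -0.1 -0.1  0.3 -0.3 -1.8 -0.8 -1.5 -0.3 -0.6 -0.7]
[ 0.54918015 -0.18686207  0.14757318]
azimuth of face -18.17140694614025 radial -18.811967621535782
```

View pics/c2.png

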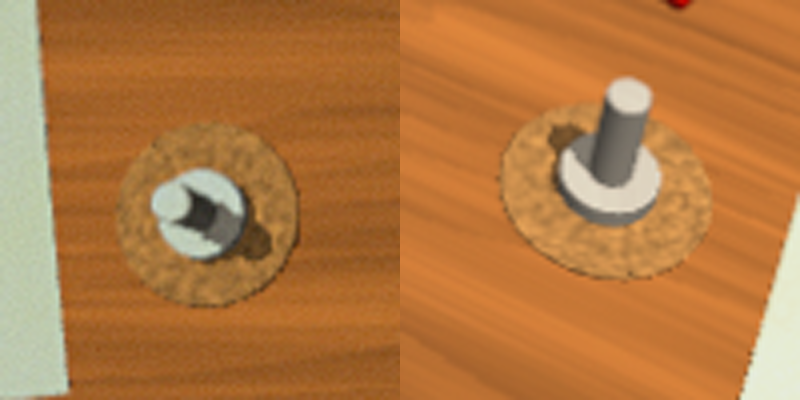

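```bash
cat >> h.py <<'E'
def rel(P,R,s=None):
    "slide(m) and twist(5deg units) from the measured pose to TCP pose P,R"
    from scipy.spatial.transform import Rotation as Ro
    s=s or manip.state();R0=np.array(s["orientation"]);
    return R0.T@(np.array(P)-s["tool_pos"]), np.degrees(Ro.from_matrix(R0.T@R).as_rotvec())/5
def Rt(az,tilt):
    "tool: x pitched outward by tilt (deg) from down in heading az, camera outward"
    a,t=np.radians([az,tilt]);h=np.array([np.cos(a),np.sin(a),0]);u=np.array([0,0,1.])
    x=np.sin(t)*h-np.cos(t)*u;y=np.array([np.sin(a),-np.cos(a),0]);return np.c_[x,y,np.cross(x,y)]
E
python3 - <<'E'
from h import *
cv=lambda p,o:(np.array(p)+.5)/4-.5+o
ot,os_=[125,130],[375,250]
a=cv([208,215],ot);b=cv([206,191],os_);print("mat",onz("top",a,.004),onz("side",b,.004))
print("stem top",tri(ray("top",cv([172,202],ot)),ray("side",cv([229,96],os_))))
print("stemtop z",onz("top",cv([172,202],ot),.099),onz("side",cv([229,96],os_),.099))
print("foottop",onz("top",cv([201,213],ot),.02),onz("side",cv([209,172],os_),.02))
D=np.array([.578,.2545,0]);az=np.degrees(np.arctan2(D[1],D[0]));R=Rt(az,30)
G=D+[0,0,.074];P=G+R[:,0]*.0188;print("az",az,"P",P);print(rel(P-R[:,0]*.15,R))
print(R.T@(P-manip.state()["tool_pos"]))
E
```

```text
mat [0.5703505  0.25589994 0.004     ] [0.57469951 0.25859471 0.004     ]
stem top (array([0.56996322, 0.25703564, 0.09724876]), [0.00020791511867981752, 0.0002079151186798336])
stemtop z [0.56986059 0.25633604 0.099     ] [0.57127381 0.25751611 0.099     ]
foottop [0.57021126 0.25692082 0.02      ] [0.57165733 0.25685569 0.02      ]
az 23.764441650869014 P [0.58660297 0.25828799 0.05771872]
(array([ 0.02632255, -0.60214382, -0.56528167]), array([-0.53646089,  5.99843757, -0.14538639]))
[ 0.46959583 -0.57435229 -0.50079075]
```

```bash
python3 -m handwheel '{"slide":[[-0.03,-0.01,-0.01],[-0.06,-0.035,-0.03],[-0.08,-0.065,-0.06],[-0.08,-0.095,-0.09],[-0.08,-0.125,-0.12],[-0.08,-0.155,-0.145],[-0.08,-0.185,-0.175],[-0.08,-0.215,-0.205],[-0.08,-0.245,-0.23],[-0.08,-0.275,-0.26]],"twist":[[0,0,0],[0,0,0],[0,0.5,0],[0,1,0],[0,1.5,0],[0,2,0],[0,2.5,0],[0,3,0],[0,3.5,0],[0,4,0]],"hand":[1,1,1,1,1,1,1,1,1,1]}'
python3 - <<'E'
from h import *
D=np.array([.571,.257,0]);az=np.degrees(np.arctan2(D[1],D[0]));R=Rt(az,30)
P=D+[0,0,.074]+R[:,0]*.0188;print(rel(P-R[:,0]*.15,R),rel(P,R), manip.state()["joint_positions"])
E
```

```text
time_s: 1.58
tool_pos: [0.3483, -0.1897, 0.2942]
orientation: [[0.321, 0.358, -0.877], [0.123, -0.934, -0.336], [-0.939, 0.0, -0.344]]
ft_force: [0.0, -0.4, 0.3]
finger_gap: 0.999
(array([ 0.20399788, -0.33372142, -0.24720738]), array([-0.59102671,  1.97346529, -0.28090068])) (array([ 0.35173462, -0.33804262, -0.27280391]), array([-0.59102671,  1.97346529, -0.28090068])) [-0.79988066 -0.11411153  1.91314493  0.34356469  1.21873639  0.30558114]
```

```bash
python3 -m handwheel '{"slide":[[0.015,-0.03,-0.022],[0.03,-0.06,-0.044],[0.045,-0.09,-0.066],[0.06,-0.12,-0.09],[0.08,-0.15,-0.11],[0.1,-0.18,-0.13],[0.115,-0.21,-0.155],[0.135,-0.24,-0.175],[0.15,-0.27,-0.2],[0.17,-0.295,-0.22]],"twist":[[0,0.2,0],[0,0.4,0],[-0.1,0.6,0],[-0.2,0.8,0],[-0.3,1,-0.1],[-0.4,1.2,-0.15],[-0.5,1.4,-0.2],[-0.55,1.6,-0.25],[-0.6,1.8,-0.28],[-0.6,1.97,-0.28]],"hand":[1,1,1,1,1,1,1,1,1,1]}'
python3 - <<'E'
from h import *
D=np.array([.571,.257,0]);az=np.degrees(np.arctan2(D[1],D[0]));R=Rt(az,30)
P=D+[0,0,.074]+R[:,0]*.0188;print(rel(P-R[:,0]*.08,R),rel(P,R), manip.state()["joint_positions"])
cv2.imwrite("pics/w1.png",manip.capture("wrist")[:,:,::-1])
K=manip.get_calibration("wrist");print(proj("wrist",[D+[0,0,.099],D+[0,0,.02]],K))
E
```

```text
time_s: 2.42
tool_pos: [0.491, 0.1836, 0.2113]
orientation: [[0.459, 0.413, -0.787], [0.207, -0.911, -0.357], [-0.864, 0.0, -0.503]]
ft_force: [0.7, -1.0, 0.2]
finger_gap: 0.998
(array([ 0.10934714, -0.03394954, -0.02031465]), array([ 0.02798378, -0.04438233,  0.01076876])) (array([ 0.18934651, -0.03387474, -0.02000471]), array([ 0.02798378, -0.04438233,  0.01076876])) [0.29370265 0.01239674 2.08319435 0.13142918 0.52602356 1.34270534]
[[282.82932228 149.03295358]
 [289.13631885 172.44311285]]
```

View pics/w1.png

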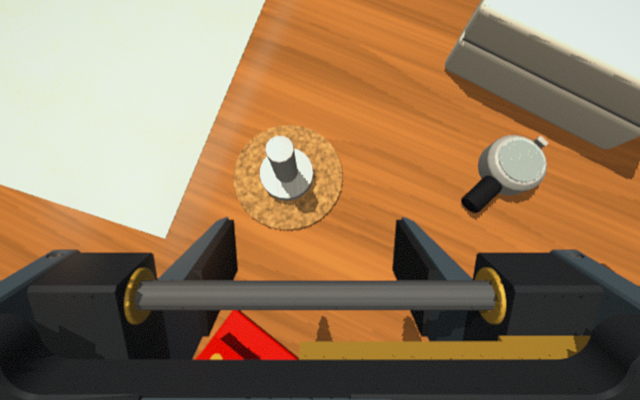

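The wrist view shows the stem top at (280,146) and the foot centre near (287,173). Both are within 3 px of the prediction, so I'll move in.

```bash
python3 -m handwheel '{"slide":[[0.02,-0.02,-0.012],[0.05,-0.034,-0.02],[0.08,-0.034,-0.02],[0.1,-0.034,-0.02],[0.12,-0.034,-0.02],[0.14,-0.034,-0.02],[0.16,-0.034,-0.02],[0.175,-0.034,-0.02],[0.189,-0.034,-0.02],[0.189,-0.034,-0.02]],"twist":[[0,0,0],[0,0,0],[0,0,0],[0,0,0],[0,0,0],[0,0,0],[0,0,0],[0,0,0],[0,0,0],[0,0,0]],"hand":[1,1,1,1,1,1,1,1,1,1]}'
python3 - <<'E'
from h import *
D=np.array([.571,.257,0]);az=np.degrees(np.arctan2(D[1],D[0]));R=Rt(az,30)
P=D+[0,0,.074]+R[:,0]*.0188;print(rel(P,R))
cv2.imwrite("pics/w2.png",manip.capture("wrist")[:,:,::-1])
E
```

```text
time_s: 3.3
tool_pos: [0.579, 0.2647, 0.0523]
orientation: [[0.452, 0.415, -0.79], [0.208, -0.91, -0.359], [-0.868, -0.002, -0.497]]
ft_force: [0.6, 0.8, -0.5]
finger_gap: 0.999
(array([-0.00522999,  0.00366959, -0.00174809]), array([0.04020006, 0.03611237, 0.04893346]))
```

View pics/w2.png

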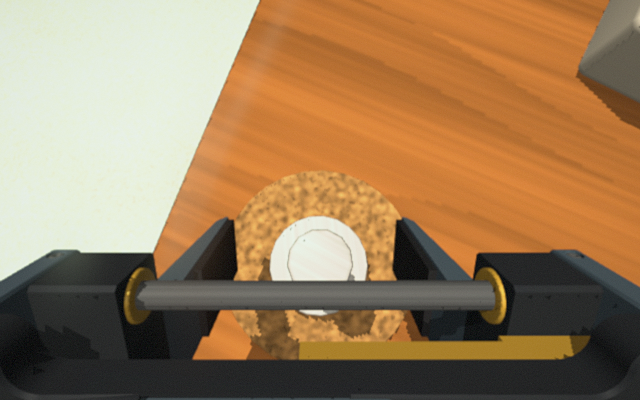

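The stem top (320,262) sits midway between the fingers. I'll back off 4 mm and close.

```bash
python3 -m handwheel '{"slide":[[-0.004,0,-0.001],[-0.004,0,-0.001],[-0.004,0,-0.001],[-0.004,0,-0.001],[-0.004,0,-0.001],[-0.004,0,-0.001],[-0.004,0,-0.001],[-0.004,0,-0.001],[-0.004,0,-0.001],[-0.004,0,-0.001]],"twist":[[0,0,0],[0,0,0],[0,0,0],[0,0,0],[0,0,0],[0,0,0],[0,0,0],[0,0,0],[0,0,0],[0,0,0]],"hand":[1,1,0,0,0,0,0,0,0,0]}'
python3 - <<'E'
from h import *
s=manip.state();R=np.array(s["orientation"]);print(s["tool_pos"]-.0188*R[:,0],s["finger_gap"]*91,np.round(R,3).tolist())
print("lift 0.12 up in tool:",R.T@[0,0,.2])
E
```

```text
time_s: 4.18
tool_pos: [0.5779, 0.2641, 0.0575]
orientation: [[0.453, 0.415, -0.789], [0.208, -0.91, -0.359], [-0.867, -0.002, -0.498]]
ft_force: [0.4, 0.4, 0.3]
finger_gap: 0.45
[0.56939157 0.2602198  0.07376683] 40.992010536210906 [[0.453, 0.415, -0.789], [0.208, -0.91, -0.359], [-0.867, -0.002, -0.498]]
lift 0.12 up in tool: [-0.17339843 -0.00038862 -0.09966361]
```

```bash
python3 -m handwheel '{"slide":[[0,0,0],[0,0,0],[0,0,0],[0,0,0],[0,0,0],[0,0,0],[-0.009,0,-0.005],[-0.026,0,-0.015],[-0.043,0,-0.025],[-0.06,0,-0.035]],"twist":[[0,0,0],[0,0,0],[0,0,0],[0,0,0],[0,0,0],[0,0,0],[0,0,0],[0,0,0],[0,0,0],[0,0,0]],"hand":[0,0,0,0,0,0,0,0,0,0]}'
python3 - <<'E'
from h import *
s=manip.state();R=np.array(s["orientation"]);print(s["finger_gap"]*91)
cv2.imwrite("pics/s3.png",manip.capture("side")[:,:,::-1][180:380,330:530].repeat(3,0).repeat(3,1))
E
```

```text
time_s: 5.02
tool_pos: [0.5768, 0.2638, 0.1259]
orientation: [[0.449, 0.415, -0.791], [0.207, -0.91, -0.36], [-0.869, -0.002, -0.494]]
ft_force: [0.4, 0.4, -3.4]
finger_gap: 0.311
28.306651822312926
```

View pics/s3.png

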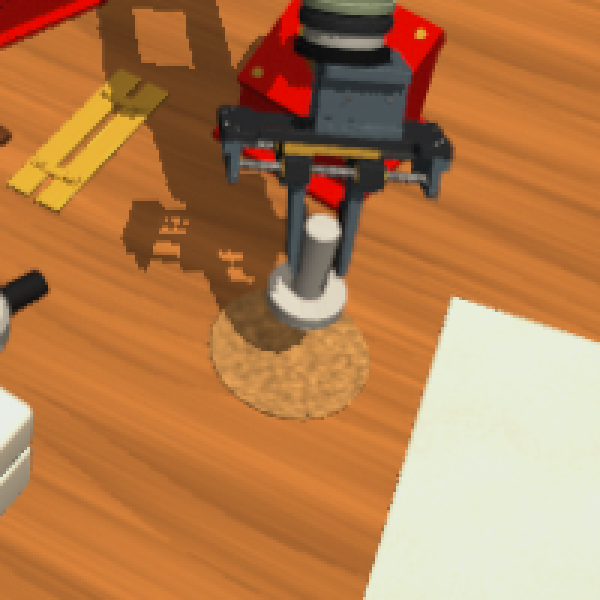

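The drift hangs upright in the jaws, clear of the mat. Next is the transfer to the plinth.

```bash
cat >> h.py <<'E'
from scipy.spatial.transform import Rotation as Ro
D_TOOL=np.array([-.868,0,-.496]);D_TOOL/=np.linalg.norm(D_TOOL); LF=.0698
AZ=-18.17;n=np.array([.5*np.cos(np.radians(AZ)),.5*np.sin(np.radians(AZ)),.866]);RIM=np.array([.5492,-.1869,.1476])
PT=np.degrees(np.arctan2(.496,.868))-30
RP=Rt(AZ,PT)
def ppose(stand,rim=RIM):
    G=rim+n*(stand+LF);return G+RP[:,0]*manip.grasp_offset
E
python3 - <<'E'
from h import *
print(RP@D_TOOL,n)
s=manip.state();P=ppose(.06);print(P);sl,tw=rel(P,RP);print("full",sl.round(4),tw.round(2))
R0=np.array(s["orientation"])
for f,up in [(.0,.1),(.2,.17),(.5,.19),(.8,.19),(.9,.15)]:
    X=(1-f)*np.array(s["tool_pos"])+f*P;X[2]=s["tool_pos"][2]+up;print(f,(R0.T@(X-s["tool_pos"])).round(3))
E
```

```text
[ 0.47506773 -0.15591874  0.8660254 ] [ 0.47506773 -0.15591874  0.866     ]
[ 0.61078426 -0.20711215  0.24120699]
full [-0.1801  0.4422  0.0895] [ 8.34 -5.8   2.25]
0.0 [-0.086 -0.    -0.05 ]
0.2 [-0.164  0.088 -0.057]
0.5 [-0.207  0.221 -0.023]
0.8 [-0.232  0.354  0.02 ]
0.9 [-0.206  0.398  0.055]
```

```bash
python3 -m handwheel '{"slide":[[-0.03,0,-0.017],[-0.06,0,-0.033],[-0.09,0.01,-0.045],[-0.12,0.03,-0.05],[-0.145,0.055,-0.055],[-0.164,0.088,-0.055],[-0.175,0.12,-0.05],[-0.185,0.155,-0.042],[-0.195,0.19,-0.033],[-0.207,0.221,-0.023]],"twist":[[0,0,0],[0,0,0],[0,0,0],[0.6,-0.4,0.15],[1.2,-0.8,0.3],[1.8,-1.25,0.48],[2.4,-1.7,0.65],[3,-2.1,0.8],[3.6,-2.5,0.95],[4.2,-2.9,1.1]],"hand":[0,0,0,0,0,0,0,0,0,0]}'
python3 - <<'E'
from h import *
for st in (.1,.06):
  sl,tw=rel(ppose(st),RP);print("full",sl.round(4),tw.round(2))
E
```

```text
time_s: 5.9
tool_pos: [0.5946, 0.0269, 0.3198]
orientation: [[0.25, 0.051, -0.967], [0.066, -0.997, -0.036], [-0.966, -0.055, -0.253]]
ft_force: [0.7, -0.0, -3.3]
finger_gap: 0.314
full [ 0.0355  0.2438 -0.0143] [ 4.12 -2.83  1.15]
full [0.0646 0.2385 0.0126] [ 4.12 -2.83  1.15]
```

```bash
python3 -m handwheel '{"slide":[[0,0.025,-0.005],[0,0.055,-0.01],[0,0.09,-0.012],[0,0.125,-0.014],[0.005,0.16,-0.014],[0.015,0.19,-0.014],[0.025,0.22,-0.014],[0.035,0.244,-0.014],[0.05,0.241,0],[0.0646,0.2385,0.0126]],"twist":[[0.4,-0.3,0.1],[0.9,-0.6,0.25],[1.4,-0.95,0.4],[1.9,-1.3,0.5],[2.4,-1.65,0.65],[2.9,-2,0.8],[3.4,-2.35,0.95],[3.9,-2.65,1.08],[4.12,-2.83,1.15],[4.12,-2.83,1.15]],"hand":[0,0,0,0,0,0,0,0,0,0]}'
python3 - <<'E'
from h import *
for st in (.06,.02):
  sl,tw=rel(ppose(st),RP);print("full",sl.round(4),tw.round(2))
ims=[manip.capture(c)[:,:,::-1] for c in ("side","top","wrist")]
cv2.imwrite("pics/w4.png",ims[2])
cv2.imwrite("pics/st4.png",np.hstack([cv2.resize(ims[0][130:250,230:350],(400,400),interpolation=2),cv2.resize(ims[1][130:250,270:390],(400,400),interpolation=2)]))
E
```

```text
time_s: 6.73
tool_pos: [0.6113, -0.2085, 0.2375]
orientation: [[-0.007, -0.314, -0.949], [0.002, -0.949, 0.314], [-1.0, -0.0, 0.007]]
ft_force: [-0.0, 0.1, -3.3]
finger_gap: 0.312
full [-0.0037 -0.0011  0.0009] [-0.03  0.03  0.  ]
full [ 0.0311 -0.0011  0.0207] [-0.03  0.03  0.  ]
```

View pics/w4.png

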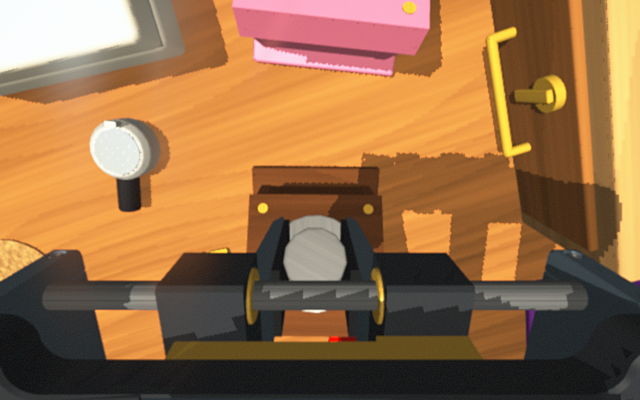

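View pics/st4.png

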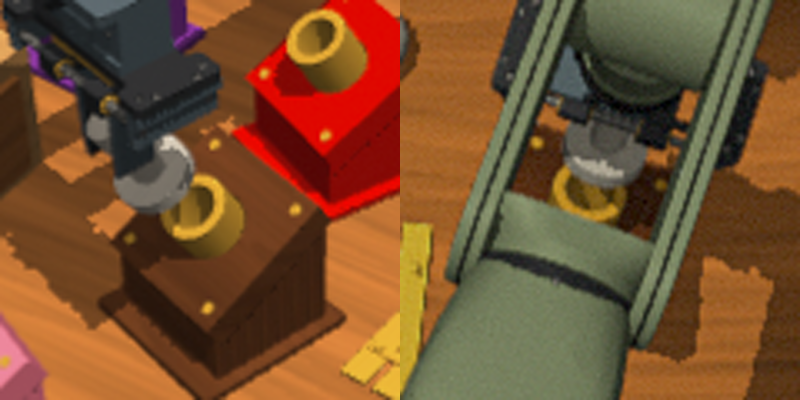

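The wrist view shows the two lower studs level at (262,209) and (368,209). They are centred on the stem top at (315,257), so lateral alignment and yaw look right. I'll check the modelled foot outline in the side and top views.

```bash
python3 - <<'E'
from h import *
s=manip.state();R=np.array(s["orientation"]);ax=R@D_TOOL
G=np.array(s["tool_pos"])-R[:,0]*manip.grasp_offset;F=G-LF*ax
e1=R[:,1];e2=np.cross(ax,e1);th=np.linspace(0,2*np.pi,25)
def circ(c,a1,a2,r): return np.array([c+r*(np.cos(t)*a1+np.sin(t)*a2) for t in th])
n1=RP[:,1];n2=np.cross(n,n1)
out=[]
for c,(r0,c0) in {"side":(130,230),"top":(130,270)}.items():
    im=manip.capture(c)[:,:,::-1].copy();im=cv2.resize(im[r0:r0+120,c0:c0+120],(400,400),interpolation=2)
    k=400/120
    for pts,col in [(circ(F,e1,e2,.033),(255,0,0)),(circ(F+.016*ax,e1,e2,.033),(255,255,0)),(circ(RIM,n1,n2,.03),(0,255,0)),(circ(F+.095*ax,e1,e2,.0145),(255,0,255))]:
        uv=(proj(c,pts)-[c0,r0]+.5)*k-.5
        cv2.polylines(im,[uv.round().astype(int)],True,col,1)
    out.append(im)
cv2.imwrite("pics/ov5.png",np.hstack(out))
E
```

```text
(no output)
```

View pics/ov5.png

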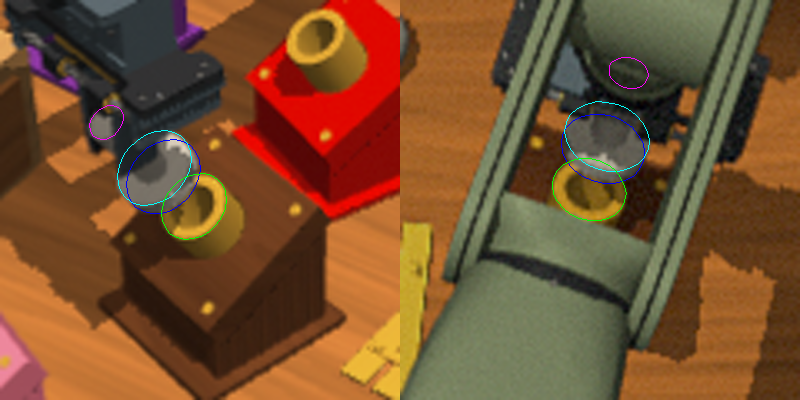

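```bash
python3 -m handwheel '{"slide":[[0.004,-0.001,0.003],[0.008,-0.001,0.006],[0.012,-0.001,0.009],[0.017,-0.001,0.012],[0.022,-0.001,0.015],[0.027,-0.001,0.018],[0.031,-0.001,0.0207],[0.035,-0.001,0.023],[0.038,-0.001,0.0247],[0.038,-0.001,0.0247]],"twist":[[0,0,0],[0,0,0],[0,0,0],[0,0,0],[0,0,0],[0,0,0],[0,0,0],[0,0,0],[0,0,0],[0,0,0]],"hand":[0,0,0,0,0,0,0,0,0,0]}'
cat > chk.py <<'E'
from h import *
s=manip.state();R=np.array(s["orientation"]);ax=R@D_TOOL
F=np.array(s["tool_pos"])-R[:,0]*manip.grasp_offset-LF*ax
d=F-RIM;print("t",s["time_s"],"stand mm",round(d@n*1e3,2),"lat",((d-n*(d@n))*1e3).round(1),"ang",np.degrees(np.arccos(ax@n)).round(2),"Fn",round(float(np.array(s["ft_force"])@n),2),np.round(s["ft_force"],1),"gap",s["finger_gap"])
P=np.array(s["tool_pos"]);
import sys
for st in map(float,sys.argv[1:]):
    sl,tw=rel(ppose(st/1e3),RP,s);print(st,sl.round(4),tw.round(3))
E
python3 chk.py 0 -10
```

```text
time_s: 7.82
tool_pos: [0.5878, -0.1982, 0.203]
orientation: [[-0.004, -0.311, -0.95], [0.001, -0.95, 0.311], [-1.0, 0.0, 0.004]]
ft_force: [-0.3, -0.0, -2.7]
finger_gap: 0.313
t 7.8167 stand mm 14.62 lat [-1.4  1.8  1.1] ang 0.38 Fn -2.5 [-0.3 -0.  -2.7] gap 0.3134029158217741
0.0 [0.0138 0.0013 0.0054] [ 0.005 -0.009 -0.001]
-10.0 [0.0225 0.0013 0.0103] [ 0.005 -0.009 -0.001]
```

```bash
python3 -m handwheel '{"slide":[[0.002,0.001,0.001],[0.004,0.001,0.002],[0.006,0.001,0.002],[0.008,0.001,0.003],[0.01,0.001,0.0035],[0.0115,0.001,0.0043],[0.013,0.001,0.005],[0.0145,0.001,0.0058],[0.016,0.001,0.0066],[0.016,0.001,0.0066]],"twist":[[0,0,0],[0,0,0],[0,0,0],[0,0,0],[0,0,0],[0,0,0],[0,0,0],[0,0,0],[0,0,0],[0,0,0]],"hand":[0,0,0,0,0,0,0,0,0,0]}'
python3 chk.py -10 -15
```

```text
time_s: 8.65
tool_pos: [0.5824, -0.1976, 0.1892]
orientation: [[0.001, -0.312, -0.95], [-0.0, -0.95, 0.312], [-1.0, 0.0, -0.001]]
ft_force: [0.1, -1.1, 4.0]
finger_gap: 0.311
t 8.65 stand mm -0.13 lat [ 0.3  0.1 -0.2] ang 0.49 Fn 3.71 [ 0.1 -1.1  4. ] gap 0.31140485745938046
-10.0 [0.0086 0.0002 0.005 ] [ 0.004 -0.061 -0.002]
-15.0 [0.0129 0.0002 0.0075] [ 0.004 -0.061 -0.002]
```

Contact: about 6 N at the expected rim position. Now pressing.

```bash
python3 -m handwheel '{"slide":[[0.001,0,0.0006],[0.002,0,0.0012],[0.003,0,0.0017],[0.004,0,0.0023],[0.005,0,0.0029],[0.006,0,0.0035],[0.007,0,0.004],[0.008,0,0.0046],[0.009,0,0.0052],[0.01,0,0.0058]],"twist":[[0,0,0],[0,0,0],[0,0,0],[0,0,0],[0,0,0],[0,0,0],[0,0,0],[0,0,0],[0,0,0],[0,0,0]],"hand":[0,0,0,0,0,0,0,0,0,0]}'
python3 chk.py -15 -20
```

```text
time_s: 9.48
tool_pos: [0.5783, -0.1963, 0.1816]
orientation: [[0.006, -0.312, -0.95], [-0.002, -0.95, 0.312], [-1.0, 0.0, -0.006]]
ft_force: [0.8, -0.7, 9.4]
finger_gap: 0.313
t 9.4833 stand mm -8.85 lat [ 0.7 -0.  -0.4] ang 0.72 Fn 8.59 [ 0.8 -0.7  9.4] gap 0.31326465402417136
-15.0 [0.0053 0.0002 0.0033] [ 0.    -0.123 -0.001]
-20.0 [0.0096 0.0002 0.0058] [ 0.    -0.123 -0.001]
```

```bash
python3 -m handwheel '{"slide":[[0.001,0,0.0006],[0.002,0,0.0012],[0.003,0,0.0018],[0.004,0,0.0024],[0.005,0,0.003],[0.006,0,0.0036],[0.007,0,0.0042],[0.0075,0,0.0045],[0.008,0,0.0048],[0.008,0,0.0048]],"twist":[[0,0,0],[0,0,0],[0,-0.1,0],[0,-0.1,0],[0,-0.1,0],[0,-0.1,0],[0,-0.1,0],[0,-0.1,0],[0,-0.1,0],[0,-0.1,0]],"hand":[0,0,0,0,0,0,0,0,0,0]}'
python3 chk.py -19 -20
python3 - <<'E'
from h import *
ims=[manip.capture(c)[:,:,::-1] for c in ("side","wrist")]
cv2.imwrite("pics/st6.png",np.hstack([cv2.resize(ims[0][130:250,230:350],(400,400),interpolation=2),cv2.resize(ims[1][150:350,215:415],(400,400),interpolation=2)]))
E
```

```text
time_s: 10.32
tool_pos: [0.5753, -0.1953, 0.1753]
orientation: [[0.002, -0.312, -0.95], [-0.001, -0.95, 0.312], [-1.0, 0.0, -0.002]]
ft_force: [1.2, -0.8, 7.1]
finger_gap: 0.312
t 10.3167 stand mm -15.9 lat [ 0.8 -0.1 -0.5] ang 0.54 Fn 6.85 [ 1.2 -0.8  7.1] gap 0.3115389697840555
-19.0 [0.0025 0.0002 0.0021] [-0.002 -0.077 -0.   ]
-20.0 [0.0033 0.0002 0.0026] [-0.002 -0.077 -0.   ]
```

View pics/st6.png

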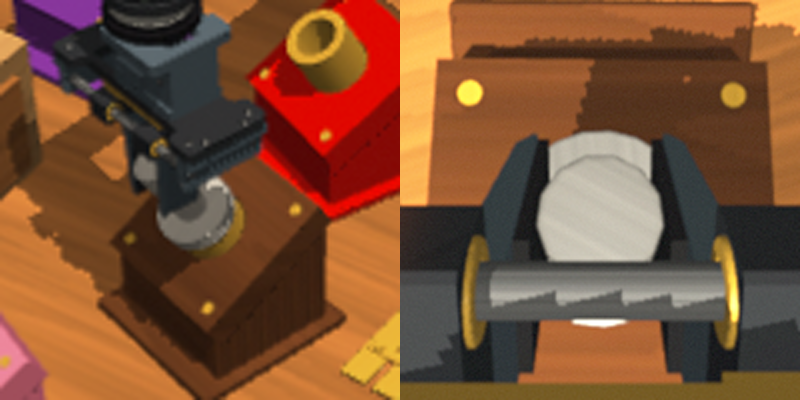

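The foot is seated flat and centred on the bush, and less of the bush now stands out. From here, smaller steps.

```bash
python3 -m handwheel '{"slide":[[0.0005,0,0.0003],[0.001,0,0.0006],[0.0015,0,0.0009],[0.002,0,0.0012],[0.0025,0,0.0015],[0.003,0,0.0018],[0.0035,0,0.0021],[0.004,0,0.0024],[0.004,0,0.0024],[0.004,0,0.0024]],"twist":[[0,0,0],[0,0,0],[0,0,0],[0,0,0],[0,0,0],[0,0,0],[0,0,0],[0,0,0],[0,0,0],[0,0,0]],"hand":[0,0,0,0,0,0,0,0,0,0]}'
python3 chk.py
```

```text
time_s: 11.25
tool_pos: [0.5739, -0.1949, 0.1726]
orientation: [[0.005, -0.312, -0.95], [-0.002, -0.95, 0.312], [-1.0, -0.0, -0.005]]
ft_force: [1.1, -0.0, 7.5]
finger_gap: 0.309
t 11.25 stand mm -18.95 lat [ 1.1 -0.2 -0.6] ang 0.68 Fn 7.02 [ 1.1 -0.   7.5] gap 0.308556530853852
```

```bash
python3 -m handwheel '{"slide":[[0.0003,0,0.0002],[0.0006,0,0.0004],[0.0009,0,0.0006],[0.0012,0,0.0008],[0.0015,0,0.0009],[0.0018,0,0.001],[0.002,0,0.0012],[0.0022,0,0.0013],[0.0022,0,0.0013],[0.0022,0,0.0013]],"twist":[[0,0,0],[0,0,0],[0,0,0],[0,0,0],[0,0,0],[0,0,0],[0,0,0],[0,0,0],[0,0,0],[0,0,0]],"hand":[0,0,0,0,0,0,0,0,0,0]}'
python3 chk.py
```

```text
time_s: 12.08
tool_pos: [0.5733, -0.1946, 0.1714]
orientation: [[0.007, -0.312, -0.95], [-0.002, -0.95, 0.312], [-1.0, -0.0, -0.007]]
ft_force: [0.7, 0.3, 7.7]
finger_gap: 0.311
t 12.0833 stand mm -20.33 lat [ 1.2 -0.2 -0.7] ang 0.78 Fn 7.0 [0.7 0.3 7.7] gap 0.31099480383150213
```

```bash
python3 -m handwheel '{"slide":[[0.0004,0,0.0002],[0.0008,0,0.0005],[0.0012,0,0.0007],[0.0016,0,0.0009],[0.002,0,0.0011],[0.0023,0,0.0013],[0.0026,0,0.0015],[0.0026,0,0.0015],[0.0026,0,0.0015],[0.0026,0,0.0015]],"twist":[[0,0,0],[0,-0.1,0],[0,-0.1,0],[0,-0.1,0],[0,-0.1,0],[0,-0.1,0],[0,-0.1,0],[0,-0.1,0],[0,-0.1,0],[0,-0.1,0]],"hand":[0,0,0,0,0,0,0,0,0,0]}'
python3 chk.py
```

```text
time_s: 12.92
tool_pos: [0.5726, -0.1944, 0.1697]
orientation: [[0.001, -0.312, -0.95], [-0.0, -0.95, 0.312], [-1.0, -0.0, -0.001]]
ft_force: [0.5, -1.6, 8.2]
finger_gap: 0.312
t 12.9167 stand mm -22.04 lat [ 1.  -0.1 -0.6] ang 0.49 Fn 7.55 [ 0.5 -1.6  8.2] gap 0.31212393460211757
```

```bash
python3 -m handwheel '{"slide":[[0.0004,0,0.0002],[0.0008,0,0.0005],[0.0012,0,0.0007],[0.0016,0,0.0009],[0.002,0,0.0011],[0.0023,0,0.0013],[0.0026,0,0.0015],[0.0026,0,0.0015],[0.0026,0,0.0015],[0.0026,0,0.0015]],"twist":[[0,0,0],[0,0,0],[0,0,0],[0,0,0],[0,0,0],[0,0,0],[0,0,0],[0,0,0],[0,0,0],[0,0,0]],"hand":[0,0,0,0,0,0,0,0,0,0]}'
python3 chk.py
```

```text
time_s: 13.75
tool_pos: [0.5717, -0.1941, 0.1681]
orientation: [[0.002, -0.312, -0.95], [-0.001, -0.95, 0.312], [-1.0, -0.0, -0.002]]
ft_force: [0.0, 0.5, 8.1]
finger_gap: 0.314
t 13.75 stand mm -23.99 lat [ 1.1 -0.1 -0.6] ang 0.54 Fn 6.94 [0.  0.5 8.1] gap 0.31397228755657386
```

```bash
python3 -m handwheel '{"slide":[[0.0004,0,0.0002],[0.0008,0,0.0005],[0.0012,0,0.0007],[0.0016,0,0.0009],[0.002,0,0.0011],[0.0023,0,0.0013],[0.0026,0,0.0015],[0.0026,0,0.0015],[0.0026,0,0.0015],[0.0026,0,0.0015]],"twist":[[0,0,0],[0,0,0],[0,0,0],[0,0,0],[0,0,0],[0,0,0],[0,0,0],[0,0,0],[0,0,0],[0,0,0]],"hand":[0,0,0,0,0,0,0,0,0,0]}'
python3 chk.py
```

```text
time_s: 14.58
tool_pos: [0.5708, -0.1938, 0.1664]
orientation: [[0.004, -0.312, -0.95], [-0.001, -0.95, 0.312], [-1.0, -0.0, -0.004]]
ft_force: [0.2, -1.5, 8.0]
finger_gap: 0.316
t 14.5833 stand mm -25.96 lat [ 1.2 -0.1 -0.7] ang 0.6 Fn 7.31 [ 0.2 -1.5  8. ] gap 0.3164955379282203
```

```bash
python3 -m handwheel '{"slide":[[0.0004,0,0.0002],[0.0008,0,0.0005],[0.0012,0,0.0007],[0.0016,0,0.0009],[0.002,0,0.0011],[0.0023,0,0.0013],[0.0026,0,0.0015],[0.0026,0,0.0015],[0.0026,0,0.0015],[0.0026,0,0.0015]],"twist":[[0,0,0],[0,0,0],[0,0,0],[0,0,0],[0,0,0],[0,0,0],[0,0,0],[0,0,0],[0,0,0],[0,0,0]],"hand":[0,0,0,0,0,0,0,0,0,0]}'
python3 chk.py
```

```text
time_s: 15.42
tool_pos: [0.5698, -0.1935, 0.1646]
orientation: [[0.005, -0.313, -0.95], [-0.001, -0.95, 0.313], [-1.0, -0.0, -0.005]]
ft_force: [-0.1, 0.6, 7.9]
finger_gap: 0.31
t 15.4167 stand mm -28.0 lat [ 1.2 -0.2 -0.7] ang 0.65 Fn 6.69 [-0.1  0.6  7.9] gap 0.31008095617090536
```

```bash
python3 -m handwheel '{"slide":[[0.0004,0,0.0002],[0.0008,0,0.0005],[0.0012,0,0.0007],[0.0016,0,0.0009],[0.002,0,0.0011],[0.0023,0,0.0013],[0.0026,0,0.0015],[0.0026,0,0.0015],[0.0026,0,0.0015],[0.0026,0,0.0015]],"twist":[[0,0,0],[0,-0.1,0],[0,-0.1,0],[0,-0.1,0],[0,-0.1,0],[0,-0.1,0],[0,-0.1,0],[0,-0.1,0],[0,-0.1,0],[0,-0.1,0]],"hand":[0,0,0,0,0,0,0,0,0,0]}'
python3 chk.py
python3 - <<'E'
from h import *
ims=[manip.capture(c)[:,:,::-1] for c in ("side","wrist")]
cv2.imwrite("pics/st7.png",np.hstack([cv2.resize(ims[0][130:250,230:350],(400,400),interpolation=2),cv2.resize(ims[1][150:350,215:415],(400,400),interpolation=2)]))
E
```

```text
time_s: 16.25
tool_pos: [0.5693, -0.1933, 0.1635]
orientation: [[-0.001, -0.313, -0.95], [0.001, -0.95, 0.313], [-1.0, -0.0, 0.001]]
ft_force: [1.1, -0.7, 9.5]
finger_gap: 0.313
t 16.25 stand mm -29.2 lat [ 1.1 -0.1 -0.6] ang 0.43 Fn 8.86 [ 1.1 -0.7  9.5] gap 0.31251566802727826
```

View pics/st7.png

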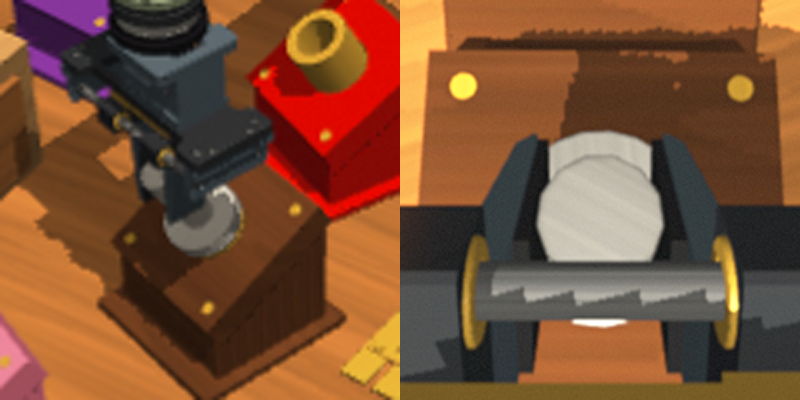

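The stem sits in the jaws exactly as before, so there is no slip. The advance dropped to 1.2 mm and force is rising, so the shoulder may be close. One more gentle step to check.

```bash
python3 -m handwheel '{"slide":[[0.0004,0,0.0002],[0.0008,0,0.0005],[0.0012,0,0.0007],[0.0016,0,0.0009],[0.002,0,0.0011],[0.0023,0,0.0013],[0.0026,0,0.0015],[0.0026,0,0.0015],[0.0026,0,0.0015],[0.0026,0,0.0015]],"twist":[[0,0,0],[0,0,0],[0,0,0],[0,0,0],[0,0,0],[0,0,0],[0,0,0],[0,0,0],[0,0,0],[0,0,0]],"hand":[0,0,0,0,0,0,0,0,0,0]}'
python3 chk.py
```

```text
time_s: 17.18
tool_pos: [0.5695, -0.1935, 0.1634]
orientation: [[0.004, -0.313, -0.95], [-0.001, -0.95, 0.313], [-1.0, -0.0, -0.004]]
ft_force: [0.3, -1.0, 13.5]
finger_gap: 0.31
t 17.1833 stand mm -29.25 lat [ 1.4 -0.3 -0.8] ang 0.61 Fn 11.98 [ 0.3 -1.  13.5] gap 0.31044503605902335
```

No advance and force is up. I'll push slightly further to confirm it is the shoulder and not just friction.

```bash
python3 -m handwheel '{"slide":[[0.0006,0,0.0004],[0.0012,0,0.0007],[0.0018,0,0.001],[0.0024,0,0.0014],[0.003,0,0.0017],[0.0035,0,0.002],[0.004,0,0.0023],[0.004,0,0.0023],[0.004,0,0.0023],[0.004,0,0.0023]],"twist":[[0,0,0],[0,0,0],[0,0,0],[0,0,0],[0,0,0],[0,0,0],[0,0,0],[0,0,0],[0,0,0],[0,0,0]],"hand":[0,0,0,0,0,0,0,0,0,0]}'
python3 chk.py
```

```text
time_s: 18.02
tool_pos: [0.5698, -0.1937, 0.163]
orientation: [[0.011, -0.313, -0.95], [-0.004, -0.95, 0.313], [-1.0, -0.0, -0.012]]
ft_force: [-0.5, -1.1, 18.4]
finger_gap: 0.316
t 18.0167 stand mm -29.43 lat [ 2.1 -0.7 -1.3] ang 1.01 Fn 15.91 [-0.5 -1.1 18.4] gap 0.3161525842633703
```

Net force is about 19 N with only 0.2 mm of movement: that is the shoulder. Stop and withdraw along the bore.

```bash
python3 -m handwheel '{"slide":[[-0.003,0,-0.002],[-0.008,0,-0.005],[-0.015,0,-0.009],[-0.024,0,-0.014],[-0.034,0,-0.02],[-0.045,0,-0.026],[-0.057,0,-0.033],[-0.07,0,-0.04],[-0.085,0,-0.045],[-0.1,0,-0.048]],"twist":[[0,0,0],[0,0,0],[0,0,0],[0,0,0],[0,0,0],[0,0,0],[0,0,0],[0,0,0],[0,0,0],[0,0,0]],"hand":[0,0,0,0,0,0,0,0,0,0]}'
python3 chk.py
python3 - <<'E'
from h import *
ims=[manip.capture(c)[:,:,::-1] for c in ("side","wrist")]
cv2.imwrite("pics/st8.png",np.hstack([cv2.resize(ims[0][130:250,230:350],(400,400),interpolation=2),cv2.resize(ims[1][150:350,215:415],(400,400),interpolation=2)]))
M=np.array([.572,.257,.004]);az=np.degrees(np.arctan2(M[1],M[0]))
R=Rt(az,29.74);print((R@D_TOOL).round(3))
s=manip.state();R0=np.array(s["orientation"]);
P=M+[0,0,LF]+R[:,0]*manip.grasp_offset
sl,tw=rel(P+[0,0,.08],R,s);print("above",sl.round(3),tw.round(2))
for f,z in [(.3,.32),(.6,.32),(.85,.26)]:
    X=(1-f)*np.array(s["tool_pos"])+f*P;X[2]=z;print(f,(R0.T@(X-s["tool_pos"])).round(3))
E
```

```text
time_s: 18.85
tool_pos: [0.6143, -0.2084, 0.2623]
orientation: [[0.008, -0.313, -0.95], [-0.003, -0.95, 0.313], [-1.0, 0.0, -0.008]]
ft_force: [-0.1, 1.3, -3.5]
finger_gap: 0.31
t 18.85 stand mm 80.06 lat [-5.5  1.7  3.3] ang 0.82 Fn -3.26 [-0.1  1.3 -3.5] gap 0.3103079623812357
[0. 0. 1.]
above [ 0.125 -0.435  0.182] [-8.27  5.51 -2.26]
0.3 [-0.056 -0.131  0.053]
0.6 [-0.057 -0.261  0.107]
0.85 [ 0.003 -0.37   0.154]
```

View pics/st8.png

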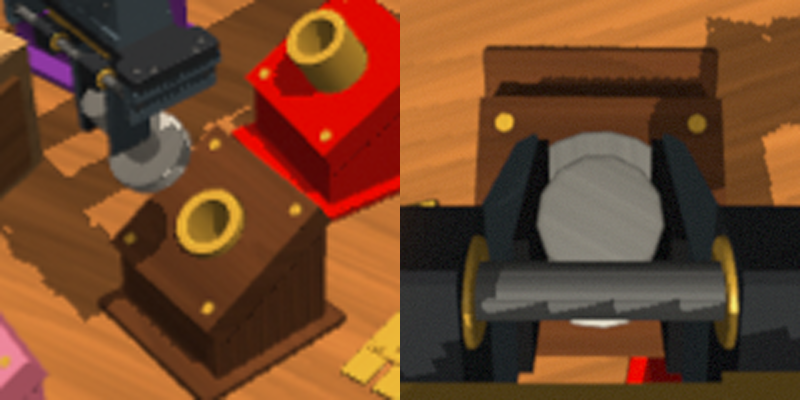

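The side view shows the bush rim at crop (210,222) just proud of the face, with the drift clear of it. Back to the mat.

```bash
python3 -m handwheel '{"slide":[[-0.015,-0.02,0.008],[-0.03,-0.045,0.018],[-0.045,-0.075,0.03],[-0.055,-0.105,0.042],[-0.056,-0.131,0.053],[-0.056,-0.16,0.065],[-0.056,-0.19,0.078],[-0.057,-0.22,0.09],[-0.057,-0.24,0.1],[-0.057,-0.261,0.107]],"twist":[[0,0,0],[-0.4,0.3,-0.1],[-1,0.7,-0.3],[-1.6,1.1,-0.45],[-2.2,1.5,-0.6],[-2.8,1.9,-0.8],[-3.4,2.3,-0.95],[-4,2.7,-1.1],[-4.6,3.1,-1.25],[-5,3.35,-1.36]],"hand":[0,0,0,0,0,0,0,0,0,0]}'
cat > place.py <<'E'
from h import *
import sys
M=np.array([.572,.257,.004]);az=np.degrees(np.arctan2(M[1],M[0]))
R=Rt(az,29.74);P=M+[0,0,LF]+R[:,0]*manip.grasp_offset;s=manip.state()
for z in map(float,sys.argv[1:]):
    sl,tw=rel(P+[0,0,z],R,s);print(z,sl.round(4),tw.round(2))
print(s["ft_force"],s["finger_gap"])
E
python3 place.py .14 .06
```

```text
time_s: 19.78
tool_pos: [0.5924, 0.0741, 0.3179]
orientation: [[0.305, 0.133, -0.943], [0.083, -0.99, -0.112], [-0.949, -0.044, -0.313]]
ft_force: [-0.1, -0.5, -3.6]
finger_gap: 0.314
0.14 [ 0.1261 -0.1811  0.0279] [-3.24  2.21 -0.89]
0.06 [ 0.202  -0.1776  0.053 ] [-3.24  2.21 -0.89]
[-0.07083837 -0.53408378 -3.64817555] 0.31362939516795824
```

```bash
python3 -m handwheel '{"slide":[[0.015,-0.02,0.003],[0.03,-0.045,0.007],[0.045,-0.07,0.011],[0.06,-0.095,0.015],[0.08,-0.12,0.018],[0.1,-0.15,0.023],[0.126,-0.181,0.028],[0.155,-0.18,0.037],[0.18,-0.179,0.046],[0.202,-0.178,0.053]],"twist":[[-0.4,0.3,-0.1],[-0.9,0.6,-0.25],[-1.4,1,-0.4],[-1.9,1.3,-0.5],[-2.4,1.6,-0.65],[-2.9,2,-0.8],[-3.24,2.21,-0.89],[-3.24,2.21,-0.89],[-3.24,2.21,-0.89],[-3.24,2.21,-0.89]],"hand":[0,0,0,0,0,0,0,0,0,0]}'
python3 place.py .06 .004
python3 - <<'E'
from h import *
ims=[manip.capture(c)[:,:,::-1] for c in ("side","wrist")]
cv2.imwrite("pics/st9.png",np.hstack([cv2.resize(ims[0][210:330,365:485],(400,400),interpolation=2),cv2.resize(ims[1][100:350,190:440],(400,400),interpolation=2)]))
E
```

```text
time_s: 20.62
tool_pos: [0.5769, 0.2609, 0.1128]
orientation: [[0.446, 0.412, -0.795], [0.201, -0.911, -0.359], [-0.872, 0.0, -0.489]]
ft_force: [0.1, -0.3, -2.8]
finger_gap: 0.313
0.06 [-0.0025  0.0015 -0.0051] [0.02 0.09 0.01]
0.004 [0.0463 0.0015 0.0223] [0.02 0.09 0.01]
[ 0.05763477 -0.30515343 -2.80164403] 0.3126479385110087
```

View pics/st9.png

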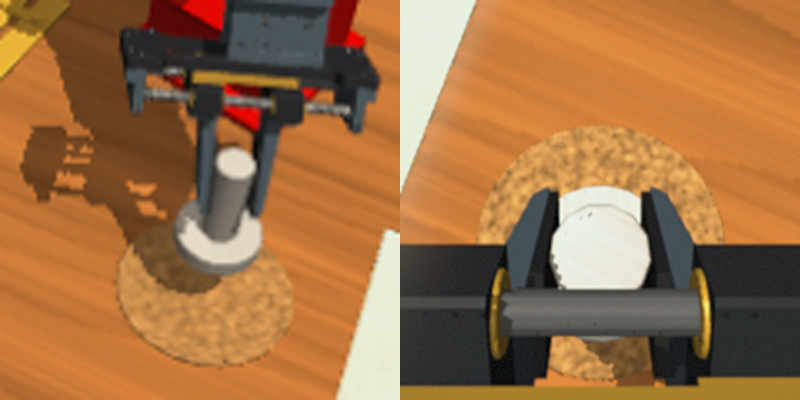

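The drift is upright and centred over the mat. Lowering.

```bash
python3 -m handwheel '{"slide":[[0.006,0.001,0],[0.012,0.0015,0.003],[0.018,0.0015,0.006],[0.024,0.0015,0.01],[0.03,0.0015,0.013],[0.035,0.0015,0.016],[0.04,0.0015,0.019],[0.0435,0.0015,0.021],[0.0463,0.0015,0.0223],[0.0463,0.0015,0.0223]],"twist":[[0,0,0],[0,0.1,0],[0,0.1,0],[0,0.1,0],[0,0.1,0],[0,0.1,0],[0,0.1,0],[0,0.1,0],[0,0.1,0],[0,0.1,0]],"hand":[0,0,0,0,0,0,0,0,0,0]}'
python3 place.py .002 -.002
```

```text
time_s: 21.55
tool_pos: [0.5781, 0.2591, 0.0581]
orientation: [[0.446, 0.411, -0.795], [0.201, -0.912, -0.358], [-0.872, -0.0, -0.489]]
ft_force: [0.3, -0.3, -3.5]
finger_gap: 0.316
0.002 [ 0.0002 -0.0006 -0.0032] [0.01 0.09 0.01]
-0.002 [ 0.0037 -0.0006 -0.0012] [0.01 0.09 0.01]
[ 0.29771695 -0.30233908 -3.54205018] 0.31566233212553957
```

```bash
python3 -m handwheel '{"slide":[[0.0005,0,0],[0.001,0,0],[0.0015,0,0],[0.002,0,0],[0.0025,0,0],[0.003,0,0],[0.0035,0,0],[0.0037,0,0],[0.0037,0,0],[0.0037,0,0]],"twist":[[0,0.1,0],[0,0.1,0],[0,0.1,0],[0,0.1,0],[0,0.1,0],[0,0.1,0],[0,0.1,0],[0,0.1,0],[0,0.1,0],[0,0.1,0]],"hand":[0,0,0,0,0,0,0,0,0,0]}'
python3 place.py .0 -.003
```

```text
time_s: 22.38
tool_pos: [0.5791, 0.2597, 0.0575]
orientation: [[0.454, 0.411, -0.79], [0.205, -0.912, -0.356], [-0.867, -0.0, -0.499]]
ft_force: [-13.9, -6.1, 19.6]
finger_gap: 0.312
0.0 [ 0.0009 -0.0005 -0.0015] [ 0.01 -0.03  0.01]
-0.003 [ 0.0035 -0.0005  0.    ] [ 0.01 -0.03  0.01]
[-13.90145828  -6.09916397  19.5942245 ] 0.3122915469670254
```

Contact with the mat. I'll ease off the load, then open.

```bash
python3 -m handwheel '{"slide":[[-0.0005,0,0],[-0.001,0,0],[-0.001,0,0],[-0.001,0,0],[-0.001,0,0],[-0.001,0,0],[-0.001,0,0],[-0.001,0,0],[-0.001,0,0],[-0.001,0,0]],"twist":[[0,0,0],[0,0,0],[0,0,0],[0,0,0],[0,0,0],[0,0,0],[0,0,0],[0,0,0],[0,0,0],[0,0,0]],"hand":[0,0,0,0,0.4,0.5,0.6,0.7,0.8,0.9]}'
python3 - <<'E'
from h import *
s=manip.state();print(s["ft_force"],s["finger_gap"])
cv2.imwrite("pics/s10.png",cv2.resize(manip.capture("side")[:,:,::-1][210:330,365:485],(500,500),interpolation=2))
E
```

```text
time_s: 23.22
tool_pos: [0.5789, 0.2596, 0.0585]
orientation: [[0.455, 0.411, -0.79], [0.205, -0.912, -0.356], [-0.867, -0.0, -0.499]]
ft_force: [0.2, -0.3, 0.1]
finger_gap: 0.717
[ 0.18012601 -0.33649231  0.05704846] 0.7166244040111814
```

View pics/s10.png

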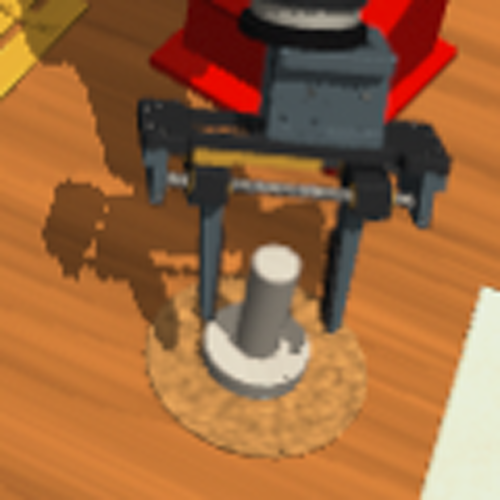

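The drift stands upright and the fingers are open on either side of it. Backing away along the approach line.

```bash
python3 -m handwheel '{"slide":[[0,0,0],[-0.01,0,0],[-0.025,0,0],[-0.04,0,0],[-0.06,0,0],[-0.08,0,0],[-0.1,0,0],[-0.12,0,0],[-0.14,0,0],[-0.15,0,0]],"twist":[[0,0,0],[0,0,0],[0,0,0],[0,0,0],[0,0,0],[0,0,0],[0,0,0],[0,0,0],[0,0,0],[0,0,0]],"hand":[1,1,1,1,1,1,1,1,1,1]}'
python3 -m handwheel '{"slide":[[0,0,0],[0,0,0],[0,0,0],[0,0,0],[0,0,0],[0,0,0],[0,0,0],[0,0,0],[0,0,0],[0,0,0]],"twist":[[0,0,0],[0,0,0],[0,0,0],[0,0,0],[0,0,0],[0,0,0],[0,0,0],[0,0,0],[0,0,0],[0,0,0]],"hand":[1,1,1,1,1,1,1,1,1,1]}'
python3 - <<'E'
from h import *
im=manip.capture("side")[:,:,::-1];cv2.imwrite("pics/s11.png",im)
a=cv2.resize(im[130:250,230:350],(400,400),interpolation=2);b=cv2.resize(im[230:350,365:485],(400,400),interpolation=2);cv2.imwrite("pics/c11.png",np.hstack([a,b]))
for l in ("compass","rule"):
    for d in manip.pinpoint("side",l)[:1]: print(l,onz("side",np.array(d["point"])*[640,400],0).round(3))
# rim centre vs protrusion prediction
from fit import model
for p in (.006,.008,.010,.015): print(p,((proj("side",RIM-n*(.0376-p))[0]-[230,130]+.5)*400/120-.5).round(0))
E
```

```text
time_s: 24.1
tool_pos: [0.5103, 0.2285, 0.1914]
orientation: [[0.458, 0.411, -0.788], [0.206, -0.912, -0.355], [-0.865, -0.0, -0.502]]
ft_force: [0.6, 0.0, 0.1]
finger_gap: 1.004
time_s: 24.93
tool_pos: [0.5103, 0.2285, 0.1913]
orientation: [[0.458, 0.411, -0.788], [0.206, -0.912, -0.355], [-0.865, -0.0, -0.502]]
ft_force: [0.0, -0.3, 0.7]
finger_gap: 1.001
compass [0.698 0.002 0.   ]
rule [ 0.433 -0.018  0.   ]
0.006 [210. 221.]
0.008 [209. 220.]
0.01 [208. 219.]
0.015 [205. 217.]
```

View pics/c11.png

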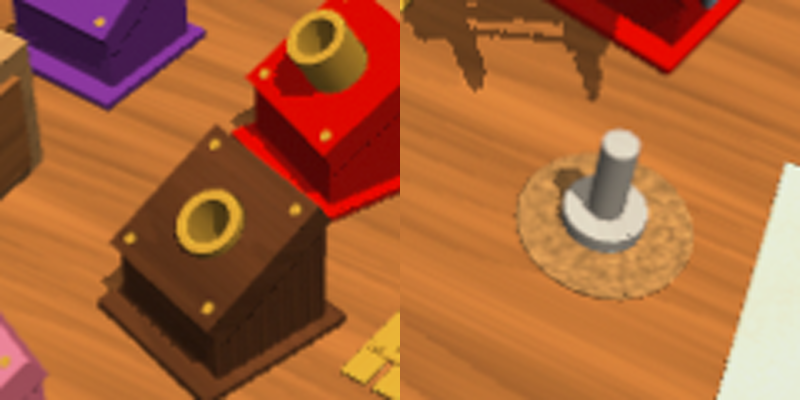

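The drift stands upright near the centre of the mat (foot at crop (605,210)). The bush rim sits about 8 mm proud, as the shoulder reading implied. Handing in.

```bash
python3 -c "
from cell import manip
print(manip.close_job(), manip.state()['time_s'])"
```

```text
the job is handed in; nothing more can be done
the job is handed in; nothing more can be done
```

The bush is pressed home against its shoulder, and the drift is back upright on the cork mat with the gripper open and clear. I handed the job in at about 25 s; no verdict is reported.

- **Pressing:** I pressed the bush about 29 mm along its bore, moving it at about 10 N. It then stopped advancing: 0.2 mm further took the load to about 19 N, so I stopped there. The drift stayed within about 1° of the bore axis by the arm's pose, and the wrist pictures showed no slip in the grip.
- **Bush:** in the last side picture the rim is about 8 mm proud. That agrees with the pressing distance, at the low end of the 8 to 20 mm range.
- **Drift:** it stands upright near the middle of the mat. The hand force read about zero with the fingers fully open. At touchdown the mat contact briefly reached about 25 N, which I eased off before letting go.
- **Compass and rule:** the compass reads within about 4 mm of its starting place. The rule's reading shifted about 12 mm between two network detections; nothing came near it, so I take that as detection noise, but I did not measure it again.

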